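Load filter dishes into the incubator carrier and clamp its keeper

ROBOT

A 6-joint arm with a two-finger parallel gripper is mounted at the origin on the work surface. World frame = base frame: x ahead of the robot, y to its left, z up, the work surface at z = 0. Lengths are in m, angles in degrees, forces in N, time in s.
With the tool pointing down it reaches from about 0.35 to 0.875 m from the base axis. Payload 4.2 kg.
Tool frame: the origin (TCP) lies where the fingers leave the gripper's body, on its centre line; the fingertips stand 73 mm ahead of it and the grasp point (between the pads) lies 54 mm ahead of it (manip.pinch_z is the distance from the TCP to the grasp point, in m); z points along the fingers, y is the line along which they close (so a half turn about z gives the same grasp; the last joint's range is limited). The gripper opens to 85 mm and grips with 20 to 120 N. Pads are 22 mm wide; open, the fingers measure 114 mm over their backs; the gripper's body (76 mm by 85 mm) begins 54 mm behind the grasp point. The pads swing forward as they close: fully open they stand 13 mm farther back than shut.
Start: joints at [-49.297, 22.042, 0.453, 0, -68.411, -14.817], TCP at [0.273, -0.562, 0.304] pointing down, gripper open.
Joint ranges: [-179.83, 179.83], [-69.29, 118.12], [-61.27, 80.66], [-181.25, 117.63], [-171.15, -9.14], [-177.46, 177.46]. Speed limits (degrees/s): [159.86, 159.86, 180, 180, 180, 180].

INTERFACE

Orientations are given as [roll, pitch, yaw] about the fixed x, y, z axes, in that order (R = Rz(yaw) Ry(pitch) Rx(roll)).
In Python, from cell import manip, optics gives the robot as it stands. Calls block until the motion is done:
- manip.move_ptp(position, orientation): joint-space move of the TCP to a pose.
- manip.move_straight(position, attitude=None, feed=0.15, contact_N=None): straight line of the TCP; attitude=None keeps the orientation; feed is the mean speed in m/s. With contact_N (N) it stops when the force on the tool has changed by that much, and returns True; else False.
- manip.goto_joints(angles): joint-space move.
- manip.open_gripper() and manip.grab(strength=None): open the fingers fully, or close them until they stop; strength is the grip in N (None keeps the last).
- manip.pause(seconds).
- manip.solve_ik(position, orientation): joint angles nearest the present ones, or None.
- optics.camera(name): name is "scene" or "top" or "wrist"; returns (picture, depth): 384x512x3 uint8, red, green, blue; 384x512 float32, m along the optical axis (not along the pixel's ray), 0 where there is no reading.
- optics.camera_info(name): a dict with "mtx" (3x3 intrinsics, pixels), "rvec" (rotation vector, rad) and "tvec" (3), from world to camera coordinates, as OpenCV has them. Camera axes: x right, y down, z forward; pixel columns grow to the right and rows downward; lengths in m; the calibration is good to about 2 mm. The wrist camera is an equidistant fisheye: a pixel r from the principal point sees the ray r / f radians off the axis. A picture is of the moment at which its call begins: read the wrist's pose just before it. camera_info takes no time and is no camera call; for the wrist camera it gives the pose at the moment of the call.
A pose or a line that the arm cannot do raises manip.IKError and nothing moves.
- manip.hand_in(): hands the job in; it is judged then, once.
Readings, each from a call of its own:
- manip.read_t(): time.
- manip.read_joint_pos(): joint angles.
- manip.read_dq(): joint speeds.
- manip.read_joint_torque(): joint torques, N m.
- manip.read_ee_pos(): TCP position.
- manip.read_orientation(): TCP orientation.
- manip.read_contact_force(): force on the tool from outside, world axes, zero at the start.
- manip.read_wrist_torque(): the same for the moment, N m.
- manip.read_width(): finger opening in m.
- manip.read_finger_force(): force on a finger pad.
Only numpy, scipy, OpenCV 4.12 (cv2) and the standard library are available. Lean on these libraries where they do the work, as an engineer would, in place of code of your own. Each camera call takes 0.05 s, during which the arm holds its last target. There are 200 camera calls.

TASK

Get the filter dishes ready to go to the incubator: loosen the red wing knob on top of the dish carrier, slide the keeper aside to the far end of its rail, then slide every filter dish from the bench pad, membrane side up, into a shelf of its own until it is fully home against the rear rods. When all are in, slide the keeper back in front of the dishes as far as it goes and turn the knob tight against its stop. Leave the two bottles and the tube rack where they stand.

Things in the scene. Friction and masses are not known exactly. Their poses are not given: they have to be found in the camera images.
- carrier: the metal dish carrier, fixed to the bench; place and yaw differ from start to start. Origin: on the bench, under the centre of a dish that is fully home; x points in through the open front (the way dishes slide in, away from the robot), y left, z up. All x, y, z below are in this frame, mm. Four shelves, one dish each, pitch 18, shelf plates 3 thick, so 15 clear height; top plate z 92 to 96.
- shelf1 (a point): on top of the lowest shelf (z = 20), where the underside centre of a fully home dish lies (x = y = 0); axes as the carrier's. Each shelf is a tongue 26 wide (y -13 to 13) from x = -28, widening to y -37 to 37 from x = 2 to 34. A dish overhangs the tongue on both sides, so it can be held by its sides while its centre is set on the tongue (x = -28 to -18), let go, then pushed home from the front.
- shelf2 (a point): the same point on the second shelf, z = 38
- shelf3 (a point): the same point on the third shelf, z = 56
- shelf4 (a point): the same point on the top shelf, z = 74
- rear_rods (a point): midway between the two upright rear stop rods (x = 25, y = +-17.5, radius 3), z = 56. A dish is fully home when it touches both: centre x = 0, front edge x = -27. Two more such rods guide its sides, at x = 6, y = +-31.5. They run from z = 20 to 92.
- rail_end (a point): top of the far (left) end of the keeper's rail (x 9 to 31, y -37 to 150, z 96 to 108); a post at y 138 to 150 and a foot plate 8 thick carry this end.
- keeper (a joint): slide of the keeper along the rail, m: 0 = before the middle of the dishes (its stop), 0.09 = at the far, left (+y) end, clear of the opening. A saddle 33 x 36 mm (top at z = 121) rides on the rail; locked at 0 while the knob is tight; loosened, it moves with about 2 N. It can be slid with the knob in the grip.
- keeper_bar (a point): middle of the keeper's upright blue bar, 6 x 10 mm, hanging before the shelves at x -37 to -31, z 20 to 114; a 12 mm wide arm (z 114 to 120) joins it to the saddle. Moves with the keeper; axes as the carrier's
- clamp_knob (a joint): turn of the red wing knob, rad: 0 = tight against its stop, counter-clockwise from above (positive) loosens; free to slide from about 1.0, end of travel 1.7. Clockwise tightens. Starts tight (0 to 0.12). About 0.15 N m to turn; stays where it is left. A tongue under it, hidden in the slotted rail, then leaves its lug.
- knob_grip (a point): on the axis of the wing knob, 25 mm above the saddle top and 146 mm above the bench, at the height to grip it; moves with keeper and knob. The red wing bar is 44 mm long along this point's x axis, 12 mm thick along its y axis, and stands from 10 to 36 mm above the saddle, on a 10 mm thick stem. z points up. At knob angle 0 the point's x axis is the carrier's x axis.
- dish1: a shut round filter dish: white disc, 54 mm diameter, 10 mm thick, about 30 g, with a pink face and a gridded white membrane on its upper side; rigid, cannot open. Origin: centre of its underside; z points up out of the membrane side. There are three or four dishes (the other is absent: None), lying flat on the light blue bench pad to the robot's right.
- dish2: a shut round filter dish: white disc, 54 mm diameter, 10 mm thick, about 30 g, with a pink face and a gridded white membrane on its upper side; rigid, cannot open. Origin: centre of its underside; z points up out of the membrane side. There are three or four dishes (the other is absent: None), lying flat on the light blue bench pad to the robot's right.
- dish3: a shut round filter dish: white disc, 54 mm diameter, 10 mm thick, about 30 g, with a pink face and a gridded white membrane on its upper side; rigid, cannot open. Origin: centre of its underside; z points up out of the membrane side. There are three or four dishes (the other is absent: None), lying flat on the light blue bench pad to the robot's right.
- dish4: a shut round filter dish: white disc, 54 mm diameter, 10 mm thick, about 30 g, with a pink face and a gridded white membrane on its upper side; rigid, cannot open. Origin: centre of its underside; z points up out of the membrane side. There are three or four dishes (the other is absent: None), lying flat on the light blue bench pad to the robot's right.
- wash_bottle: white wash bottle with blue cap, 64 mm diameter, 170 mm tall, loose; leave it alone. Origin: centre of its underside
- gel_bottle: light blue gel bottle with white cap, 60 mm diameter, 160 mm tall, loose; leave it alone. Origin: centre of its underside
- tube_rack: light blue tube rack 90 x 190 mm (x, y), 57 mm tall, with capped tubes up to 87 mm, loose; leave it alone. Origin: centre of its underside

How it is judged (in metres and radians):
On the way, in this order (a step that is already met when the one before it is completed fails the run):
1. the clamp knob is loosened (value of joint clamp_knob above 0.6 rad), for 0.1 s.
2. the keeper is slid aside to the far end (value of joint keeper above 0.075 m), for 0.2 s.
3. every dish is home on a shelf of its own (x of dish1 in the frame of carrier between -0.005 and 0.005 m and y of dish1 in the frame of carrier between -0.006 and 0.006 m and angle between each of dish1, dish2, dish3, dish4's own z axis and vertical below 0.12 rad and (z of dish1 in the frame of carrier between 0.017 and 0.024 m or z of dish1 in the frame of carrier between 0.035 and 0.042 m or z of dish1 in the frame of carrier between 0.053 and 0.06 m or z of dish1 in the frame of carrier between 0.071 and 0.078 m) and x of dish2 in the frame of carrier between -0.005 and 0.005 m and y of dish2 in the frame of carrier between -0.006 and 0.006 m and (z of dish2 in the frame of carrier between 0.017 and 0.024 m or z of dish2 in the frame of carrier between 0.035 and 0.042 m or z of dish2 in the frame of carrier between 0.053 and 0.06 m or z of dish2 in the frame of carrier between 0.071 and 0.078 m) and x of dish3 in the frame of carrier between -0.005 and 0.005 m and y of dish3 in the frame of carrier between -0.006 and 0.006 m and (z of dish3 in the frame of carrier between 0.017 and 0.024 m or z of dish3 in the frame of carrier between 0.035 and 0.042 m or z of dish3 in the frame of carrier between 0.053 and 0.06 m or z of dish3 in the frame of carrier between 0.071 and 0.078 m) and x of dish4 in the frame of carrier between -0.005 and 0.005 m and y of dish4 in the frame of carrier between -0.006 and 0.006 m and (z of dish4 in the frame of carrier between 0.017 and 0.024 m or z of dish4 in the frame of carrier between 0.035 and 0.042 m or z of dish4 in the frame of carrier between 0.053 and 0.06 m or z of dish4 in the frame of carrier between 0.071 and 0.078 m)), for 0.2 s.
4. the keeper is back in front of the dishes (value of joint keeper below 0.008 m), for 0.2 s.
5. the knob is tight (value of joint clamp_knob below 0.25 rad), for 0.2 s.
At the end, for the whole second after the job is handed in: every dish present lies flat (within 0.12 rad), membrane side up, at rest on one of the four shelves, its centre within 5 mm of fully home in depth and 6 mm sideways; the keeper is within 8 mm of its stop in front of the dishes; the knob is within 0.25 rad of its tight stop (all of step 3 and linear speed of each of dish1, dish2, dish3, dish4 below 0.02 m/s and value of joint keeper below 0.008 m and value of joint clamp_knob below 0.25 rad); the robot touches nothing.
It fails at once if the wash bottle is moved more than 3 cm or tipped (distance of wash_bottle from where it was at the start of the episode above 0.03 m or angle between wash_bottle's own z axis and vertical above 0.35 rad).
It fails at once if the gel bottle is moved more than 3 cm or tipped (distance of gel_bottle from where it was at the start of the episode above 0.03 m or angle between gel_bottle's own z axis and vertical above 0.35 rad).
It fails at once if the tube rack is moved more than 3 cm or tipped (distance of tube_rack from where it was at the start of the episode above 0.03 m or angle between tube_rack's own z axis and vertical above 0.35 rad).
Of dish1, dish2, dish3, dish4 only 3 to 4 are there at a start; the rules pass over those that are not, and their reading is None.
At some moment in a run one of dish1, dish2, dish3, dish4 may be knocked a few centimetres aside while the robot is not near it.
Once in a run the grip may slacken for a moment while it holds something.
It also fails if it takes over 210 s, if anything falls off the work surface, if the arm or the gripper's body presses on something with over 40 N, if the wrist force passes 120 N, or if a joint passes its speed limit or range.

## Working session

There is one attempt and no reset: what is moved stays moved. The work goes in short steps, each a Python script; the robot and the scene stay as the last script left them, time stands still between calls to the robot, and variables do not carry over. Pictures are saved under pics/ and viewed, at most 14 in all, crops included, and the job is handed in when it is done.

```bash
ls; mkdir -p pics; python3 - <<'E'
from cell import manip, optics
import cv2, numpy as np
for n in ("scene","top","wrist"):
    im,d=optics.camera(n); cv2.imwrite(f"pics/{n}0.png",im[:,:,::-1]); np.save(f"pics/{n}0_d.npy",d)
    i=optics.camera_info(n); print(n,i["mtx"].round(1).tolist(),i["rvec"],i["tvec"],(d>0).mean())
print(manip.read_t(),manip.read_orientation(),manip.pinch_z)
a=cv2.imread("pics/scene0.png");b=cv2.imread("pics/top0.png")
cv2.imwrite("pics/both0.png",cv2.resize(np.vstack([a,b]),(448*1,600+72))[:600] if 0 else cv2.resize(np.hstack([a,b]),(800,300)))
E
```

```text
pics
scene [[407.2, 0.0, 258.7], [0.0, 407.2, 187.6], [0.0, 0.0, 1.0]] [ 2.13221554  0.63865804 -0.33093139] [-0.4857122  -0.1047404   1.46797679] 0.9962361653645834
top [[413.5, 0.0, 253.6], [0.0, 413.5, 193.3], [0.0, 0.0, 1.0]] [ 2.13441532 -2.16955878  0.13977726] [0.02383598 0.58844741 1.0554173 ] 0.9958902994791666
wrist [[297.3, 0.0, 253.1], [0.0, 297.3, 195.0], [0.0, 0.0, 1.0]] [-1.56790258 -2.50432865 -0.38897079] [ 0.62344335 -0.03915092  0.38053953] 0.99591064453125
0.15 [ 1.79905386e+02 -6.13601472e-03 -1.54120493e+02] 0.0539
```

View pics/scene0.png

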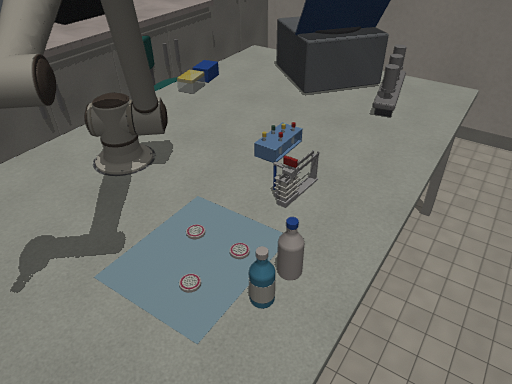

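View pics/top0.png

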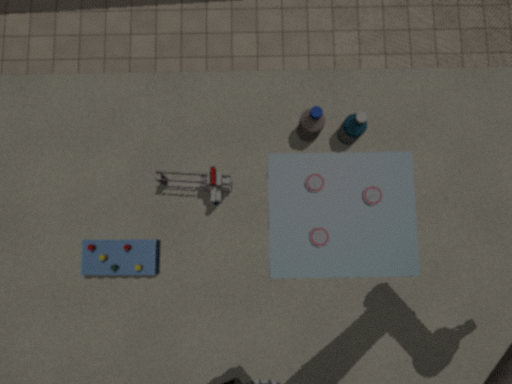

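The scene view shows three dishes on the pad at (195,231), (239,250) and (190,282), with the carrier and its red knob at (291,161). In the top view the dishes are at (315,183), (373,196) and (319,237). The carrier is at (215,185), its rail runs left to (160,180), and the rack is at (120,258).

```bash
cat > h.py <<'E'
from cell import manip, optics
import cv2, numpy as np
from scipy.spatial.transform import Rotation as Rn
def snap(n,save=None):
    i=optics.camera_info(n); im,d=optics.camera(n)
    if save: cv2.imwrite(f"pics/{save}.png",im[:,:,::-1])
    return im,d,i
def ray(n,i,uv):
    uv=np.atleast_2d(np.float64(uv)); K=i["mtx"]
    p=(uv-[K[0,2],K[1,2]])/[K[0,0],K[1,1]]
    if n=="wrist":
        r=np.linalg.norm(p,axis=1,keepdims=True)+1e-12
        v=np.hstack([p/r*np.sin(r),np.cos(r)])
    else: v=np.hstack([p,np.ones((len(p),1))])
    R=cv2.Rodrigues(np.float64(i["rvec"]))[0]
    return -R.T@np.ravel(i["tvec"]), v@R
def onplane(n,i,uv,z):
    o,d=ray(n,i,uv); return o+d*((z-o[2])/d[:,2])[:,None]
def cloud(n,i,dep,uv):
    """world points from depth along the optical axis; uv int Nx2"""
    o,d=ray(n,i,uv); R=cv2.Rodrigues(np.float64(i["rvec"]))[0]
    k=dep[uv[:,1],uv[:,0]]/(d@R[2]); return o+d*k[:,None]
def red(im,lo=60):
    f=im.astype(int); return ((f[...,0]>1.5*f[...,1])&(f[...,0]>1.5*f[...,2])&(f[...,0]>lo)).astype(np.uint8)
def pink(im):
    f=im.astype(int); return ((f[...,0]>1.15*f[...,1]+6)&(f[...,0]>60)).astype(np.uint8)
def blobs(m,amin=15):
    n,l,s,c=cv2.connectedComponentsWithStats(m); return [(c[k],s[k,4],l==k) for k in range(1,n) if s[k,4]>=amin]
def down(yaw): return [180,0,yaw]
def pinch(p): return [p[0],p[1],p[2]+manip.pinch_z]
E
python3 - <<'E'
from h import *
im,d,i=snap("top")
for c,a,_ in blobs(pink(im)):print(c.round(1),a,onplane("top",i,c,.012).round(3))
for c,a,_ in blobs(red(im)):print("red",c.round(1),a,onplane("top",i,c,.157).round(3))
print(onplane("top",i,[[160,180],[315,125],[352,130],[80,240],[158,277]],.06).round(3))
im,d,i=snap("wrist")
R=cv2.Rodrigues(i["rvec"])[0]; cam=-R.T@np.ravel(i["tvec"])
T=Rn.from_euler("xyz",manip.read_orientation(),degrees=True)
print("cam in tool",T.inv().apply(cam-manip.read_ee_pos()),"axis",T.inv().apply(R[2]), "ximg",T.inv().apply(R[0]))
E
```

```text
[212.5 175.3] 104 [[0.644 0.126 0.012]]
[314.3 182.6] 92 [[ 0.619 -0.151  0.012]]
[372.2 195.1] 97 [[ 0.582 -0.307  0.012]]
[318.8 236.5] 102 [[ 0.473 -0.158  0.012]]
[ 89.6 246.7] 31 [[0.456 0.454 0.012]]
[125.9 246.8] 32 [[0.454 0.357 0.012]]
red [212.7 175.6] 88 [[0.617 0.11  0.157]]
red [ 90.1 246.9] 22 [[0.454 0.396 0.157]]
red [126.3 247. ] 24 [[0.452 0.312 0.157]]
[[ 0.625  0.258  0.06 ]
 [ 0.766 -0.151  0.06 ]
 [ 0.751 -0.249  0.06 ]
 [ 0.473  0.461  0.06 ]
 [ 0.376  0.259  0.06 ]]
cam in tool [ 0.07753781  0.00084765 -0.07047099] axis [-3.02621129e-01  1.88737043e-04  9.53110915e-01] ximg [ 5.46296155e-04  9.99999850e-01 -2.45682379e-05]
```

```bash
python3 - <<'E'
from h import *
manip.move_ptp([0.58,0.13,0.36],down(180))
im,d,i=snap("wrist"); np.savez("pics/w1.npz",im=im,d=d,**i)
cv2.imwrite("pics/w1.png",cv2.convertScaleAbs(cv2.resize(im[:,:,::-1],(768,576)),alpha=1.5))
print(manip.read_joint_pos(),manip.read_t())
E
```

```text
[ 2.81633905e+01  1.71697842e+01  1.30835222e+00  1.84506332e-03
 -7.41465641e+01 -1.18225360e+02] 2.9833
```

View pics/w1.png

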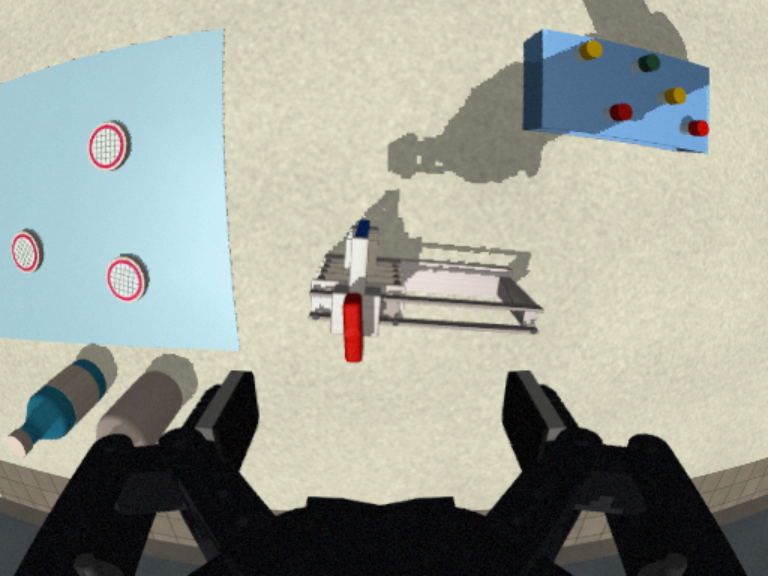

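The wrist picture shows the whole carrier. The red wing is at (353,328), the blue bar top is at (363,229), and the rail runs right to (538,320) at a slight yaw. All three dishes are in view at left.

```bash
python3 - <<'E'
from h import *
w=np.load("pics/w1.npz"); im,d=w["im"],w["d"]
v,u=np.mgrid[100:250,180:380]; uv=np.c_[u.ravel(),v.ravel()]
P=cloud("wrist",w,d,uv); ok=d[uv[:,1],uv[:,0]]>0.05; P=P[ok]; uv=uv[ok]
print("hist",list(zip(*[x.round(3).tolist() for x in np.histogram(P[:,2],np.arange(-.005,.17,.005))][::-1])))
for lo,hi,nm in((.103,.112,"rail"),(.1125,.125,"saddle+arm"),(.15,.165,"wing"),(.088,.1,"topplate")):
    m=(P[:,2]>lo)&(P[:,2]<hi); Q=P[m]
    r=cv2.minAreaRect(np.float32(Q[:,:2]*1000)); print(nm,m.sum(),np.median(Q[:,2]).round(4),r, Q.mean(0).round(4))
for c,a,m in blobs(red(im,80),60):
    q=np.argwhere(m)[:,::-1]; X=onplane("wrist",w,q,.157)*1000; print("red",c.round(0),a,cv2.minAreaRect(np.float32(X[:,:2])))
for c,a,m in blobs(pink(im),60):
    (cx,cy),ax,an=cv2.fitEllipse(np.argwhere(m)[:,::-1].astype(np.float32)) if 0 else cv2.fitEllipse(max(cv2.findContours(m.astype(np.uint8),0,2)[0],key=len)); print(a,np.round((cx,cy),1),onplane("wrist",w,[cx,cy],.012).round(4))
E
```

```text
hist [(-0.005, 6207), (0.0, 17371), (0.005, 1322), (0.01, 126), (0.015, 57), (0.02, 112), (0.025, 23), (0.03, 24), (0.035, 144), (0.04, 36), (0.045, 29), (0.05, 27), (0.055, 165), (0.06, 29), (0.065, 24), (0.07, 334), (0.075, 167), (0.08, 32), (0.085, 41), (0.09, 59), (0.095, 726), (0.1, 409), (0.105, 750), (0.11, 64), (0.115, 117), (0.12, 854), (0.125, 0), (0.13, 2), (0.135, 25), (0.14, 20), (0.145, 22), (0.15, 37), (0.155, 460), (0.16, 0)]
rail 941 0.1078 ((599.3353881835938, 169.40618896484375), (187.04354858398438, 67.67689514160156), 85.28510284423828) [0.6209 0.1771 0.1074]
saddle+arm 986 0.121 ((596.7059936523438, 112.52181243896484), (35.693206787109375, 73.68840026855469), 88.11245727539062) [0.6005 0.1136 0.1208]
wing 497 0.1572 ((617.096923828125, 111.72529602050781), (44.46200942993164, 11.995031356811523), 0.10170072317123413) [0.6157 0.1118 0.1569]
topplate 802 0.0969 ((598.5993041992188, 169.6940155029297), (186.94888305664062, 65.43585968017578), 84.88420867919922) [0.6146 0.146  0.0968]
red [468.  85.] 66 ((463.5395202636719, 364.3974304199219), (11.16097640991211, 1
[... 171 characters left out ...]
.] 88 ((555.1925659179688, -155.6178741455078), (29.932584762573242, 29.682201385498047), 15.672471046447754)
red [ 83. 186.] 127 ((579.1327514648438, -54.06730270385742), (29.844219207763672, 29.177108764648438), 45.447227478027344)
red [234. 221.] 434 ((617.409912109375, 111.28321075439453), (11.069592475891113, 42.4227180480957), 89.04739379882812)
90 [395.5  32.2] [[0.3807 0.342  0.012 ]]
69 [452.3  63. ] [[0.4119 0.451  0.012 ]]
89 [416.4  73.9] [[0.4415 0.3788 0.012 ]]
72 [468.3  85.2] [[0.4434 0.4881 0.012 ]]
202 [70.5 97.2] [[ 0.4733 -0.1583  0.012 ]]
125 [ 15.8 168. ] [[ 0.583  -0.3065  0.012 ]]
191 [ 82.6 186.2] [[ 0.6198 -0.1512  0.012 ]]
489 [234.7 219.6] [[0.6744 0.1017 0.012 ]]
```

```bash
python3 - <<'E'
from h import *
w=np.load("pics/w1.npz"); im,d=w["im"],w["d"]
v,u=np.mgrid[100:250,180:380]; uv=np.c_[u.ravel(),v.ravel()]
P=cloud("wrist",w,d,uv); P=P[d[uv[:,1],uv[:,0]]>0.05]*1000
y0,o=np.radians(-4.8),np.array([597.2,113.3])
for it in range(3):
    c,s=np.cos(y0),np.sin(y0); L=(P[:,:2]-o)@np.array([[c,-s],[s,c]])
    z=P[:,2]; r=(z>105)&(z<111)&(L[:,0]>4)&(L[:,0]<36)
    A=L[r]; ys=np.arange(25,145,5); 
    lo=[A[(abs(A[:,1]-y)<2.5),0].min() for y in ys]; hi=[A[(abs(A[:,1]-y)<2.5),0].max() for y in ys]
    pl,ph=np.polyfit(ys,lo,1),np.polyfit(ys,hi,1)
    print(np.degrees(y0),pl,ph,A[:,1].min(),A[:,1].max())
    sel=(z>119.5)&(z<123)&(L[:,0]<0); B=L[sel]; sad=(z>119.5)&(z<123)&(L[:,0]>2);S=L[sad]; wg=(z>150)
    print("arm y",B[:,1].min(),B[:,1].max(),"x",B[:,0].min(),"saddle",S.min(0),S.max(0),"wing",cv2.minAreaRect(np.float32(L[wg])))
    tp=(z>93)&(z<98)&(L[:,1]<45)&(L[:,0]>-40); print("top plate",L[tp].min(0),L[tp].max(0))
    y0-=np.arctan((pl[0]+ph[0])/2)
E
```

```text
-4.8 [-0.01033342  9.3704082 ] [4.54808169e-03 2.99071131e+01] -37.38468894783971 149.65490596443766
arm y -6.345309606125705 5.765954421456691 x -36.89304431485599 saddle [  2.00426085 -18.15125977] [36.50081369 18.13961162] wing ((-5.047504425048828, 18.773094177246094), (35.83343505859375, 99.80987548828125), 52.6933708190918)
top plate [-36.27306598 -37.275571  ] [28.51463893 38.02839506]
-4.634262821385389 [-7.47147938e-03  9.37221290e+00] [5.38468581e-03 3.00000485e+01] -37.47270922117114 149.57420171593412
arm y -6.25646391005709 5.799376203562235 x -36.88779454346629 saddle [  2.00815162 -18.17955721] [36.46851236 18.04372217] wing ((-4.993183135986328, 18.787616729736328), (35.83343505859375, 99.80987548828125), 52.52764129638672)
top plate [-36.27395412 -37.32511059] [28.42297934 37.94791373]
-4.5744806108707525 [-6.43914799e-03  9.37284462e+00] [6.41581907e-03 3.00014371e+01] -37.50438165482026 149.54478412291792
arm y -6.224403947059353 5.811419709735008 x -36.88582517631419 saddle [  2.00955092 -18.18972692] [36.45678621 18.00909729] wing ((-4.973573684692383, 18.792814254760742), (35.83343505859375, 99.80987548828125), 52.46785354614258)
top plate [-36.2742     -37.34290313] [28.38985888 37.91880576]
```

```bash
cat >> h.py <<'E'
YC=-4.7; O=np.array([.5972,.1131,0])
RC=Rn.from_euler("z",YC,degrees=True)
def c2w(p): return O+RC.apply(np.float64(p)/1000)   # carrier mm -> world m
def w2c(p): return RC.inv().apply(np.float64(p)-O)*1000
E
python3 - <<'E'
from h import *
k=c2w([20,0,146]); print(k)
manip.move_ptp(pinch(k+[0,0,.06]),down(180))
print(manip.move_straight(pinch(k),feed=.08,contact_N=15))
manip.grab(60); print("w",manip.read_width(),manip.read_finger_force())
for a in (20,40,60,80):
    manip.move_straight(pinch(k),down(180+a),feed=.1)
    print(a,manip.read_orientation().round(1) if hasattr(manip.read_orientation(),'round') else manip.read_orientation(),np.round(manip.read_contact_force(),1),np.round(manip.read_wrist_torque(),2),manip.read_t())
E
```

```text
[0.61713275 0.11146123 0.146     ]
False
w 0.011017302180736516 59.67908442020416
20 [-180.     0.  -160.1] [-0.  -1.4  2.2] [-0.41  0.04  0.14] 5.5583
40 [-180.     0.  -140.1] [ 1.  -1.1  1.8] [-0.49 -0.25  0.11] 6.0583
60 [-1.799e+02  1.000e-01 -1.201e+02] [ 2.2 -1.6  0.6] [-0.52 -0.79  0.12] 6.5583
80 [-179.9    0.  -100.1] [ 5.7 -1.6 -0.7] [-0.57 -1.44  0.15] 7.0583
```

```bash
python3 - <<'E'
from h import *
p=np.array(manip.read_ee_pos()); dy=RC.apply([0,1,0])
print(manip.move_straight(p+dy*.0905,feed=.06,contact_N=15),w2c(manip.read_ee_pos()),np.round(manip.read_contact_force(),1),manip.read_width())
manip.open_gripper(); p=np.array(manip.read_ee_pos())
manip.move_straight(p+[0,0,.09],feed=.15)
manip.move_ptp([0.50,0.08,0.36],down(180))
im,d,w=snap("wrist"); cv2.imwrite("pics/w2.png",cv2.convertScaleAbs(cv2.resize(im[:,:,::-1],(640,480)),alpha=1.5))
v,u=np.mgrid[60:330,0:512]; uv=np.c_[u.ravel(),v.ravel()]
m=red(im,80)[uv[:,1],uv[:,0]]>0; X=cloud("wrist",w,d,uv[m]); L=w2c(X)
s=(abs(L[:,2]-157)<5)&(abs(L[:,0]-20)<40); print("wing carrier",cv2.minAreaRect(np.float32(L[s,:2])))
for c,a,mm in blobs(red(im,80),60): print(c.round(),a,onplane("wrist",w,c,.012).round(4))
th=45
def tilt(th,yaw): 
    t=np.radians(th); z=np.array([np.sin(t),0,-np.cos(t)]); x=np.array([np.cos(t),0,np.sin(t)])
    return (Rn.from_euler("z",yaw,degrees=True)*Rn.from_matrix(np.c_[x,np.cross(z,x),z])).as_euler("xyz",degrees=True)
for p in ([.473,-.158,.005],[.583,-.306,.005],[.62,-.151,.005],c2w([-19,0,43]),c2w([-70,0,79])):
    for t in(45,35):
        q=tilt(t,YC); z=Rn.from_euler("xyz",q,degrees=True).apply([0,0,1]); print(t,manip.solve_ik((np.array(p)-z*.066).tolist(),q.tolist()))
E
```

```text
False [ 20.67290256  88.5252243  200.14255408] [ 4.2 -6.6  2.6] 0.01102093547723405
wing carrier ((0.0, 0.0), (0.0, 0.0), 0.0)
[ 99. 144.] 162 [[ 0.472  -0.1577  0.012 ]]
[443. 139.] 74 [[0.4591 0.3893 0.012 ]]
[ 42. 209.] 92 [[ 0.5821 -0.3051  0.012 ]]
[115. 232.] 126 [[ 0.6195 -0.1507  0.012 ]]
45 [ -43.86523477   29.18985429  -40.94320903 -121.65322327  -31.64283906
 -114.14878212]
35 [ -21.34123009   23.3527981   -31.41192385  -81.78013447   -9.55327568
 -174.57610125]
45 [ -36.18317886   33.58323612  -14.48915135  -86.30553011  -21.71896549
 -160.56184415]
35 [-23.43925728  32.49590594 -14.94007484 -50.10810492 -13.89629861
 154.79878507]
45 [ -26.49099422   32.30402215  -21.77464719 -114.00053861  -16.69854096
 -139.28373617]
35 None
45 [  -4.40565242   27.99589882  -48.89419275 -180.39397671  -31.89032112
  -89.87362437]
35 [  -4.43312027   25.20966644  -42.7431816  -180.68290281  -12.95344504
  -89.55308935]
45 [  -4.35697533   20.2619532   -54.04563491 -180.49551509  -29.3079893
  -89.81046427]
35 [  -4.39210143   17.55433929  -47.64695912 -180.99709293  -10.20242213
  -89.27088641]
```

View pics/w2.png

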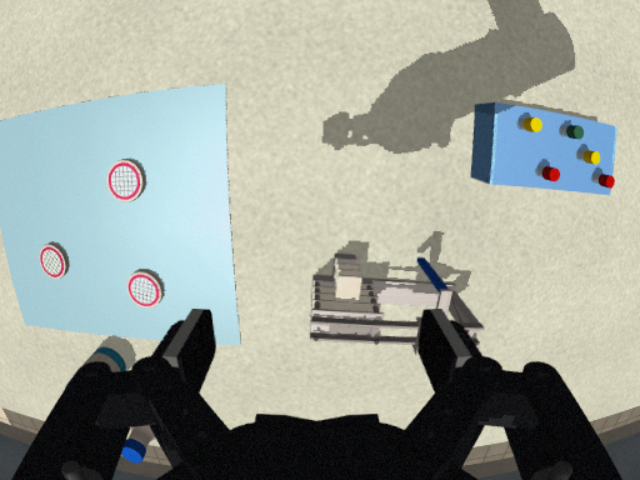

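The keeper and its blue bar are now at the left end (bar at (430,275)), the front of the shelves is open, and the three dishes haven't moved. Next I pick the first dish, tilted 15° with the camera low.

```bash
cat >> h.py <<'E'
def tilt(th,yaw=YC):
    """fingers lean th deg forward (carrier x), tool x towards the robot"""
    t=np.radians(th); z=np.array([np.sin(t),0,-np.cos(t)]); x=np.array([-np.cos(t),0,-np.sin(t)])
    return (Rn.from_euler("z",yaw,degrees=True)*Rn.from_matrix(np.c_[x,np.cross(z,x),z])).as_euler("xyz",degrees=True)
def tcp(p,q,off): return np.float64(p)-Rn.from_euler("xyz",q,degrees=True).apply(off)
def dishes(n="wrist",z=.011,box=(.3,.85,-.5,.02)):
    im,d,i=snap(n); out=[]
    for c,a,m in blobs(red(im,70) if n=="wrist" else pink(im),30):
        e=cv2.fitEllipse(max(cv2.findContours(m.astype(np.uint8),0,2)[0],key=len))
        p=onplane(n,i,e[0],z)[0]
        if box[0]<p[0]<box[1] and box[2]<p[1]<box[3]: out.append(p)
    return np.array(out)
def held():
    """centre of the upper face of the dish in the grip, from the wrist camera (world), and its normal"""
    im,d,i=snap("wrist"); m=red(im,60); m[:,:130]=0; m[:,380:]=0
    b=max(blobs(m,30),key=lambda b:b[1]); cn=max(cv2.findContours(b[2].astype(np.uint8),0,2)[0],key=len)
    q=cv2.convexHull(cn)[:,0]; msk=cv2.fillConvexPoly(np.zeros_like(m),q,1); uv=np.argwhere(msk)[:,::-1]
    X=cloud("wrist",i,d,uv); c=X.mean(0); n=np.linalg.svd(X-c)[2][2]; n*=np.sign(n[2])
    (cx,cy),_,_=cv2.fitEllipse(cn); o,r=ray("wrist",i,[cx,cy]); return o+r[0]*((c-o)@n/(r[0]@n)),n,b[1],im
Q15=tilt(15); OFF=np.array([.004,0,.0645])
E
python3 - <<'E'
from h import *
im,d,i=snap("wrist")
D=dishes(); print(D.round(4))
from math import *
for p in D:
    o,_=ray("wrist",i,[0,0]); R=cv2.Rodrigues(i["rvec"])[0]
    for dx,dy in((0,0),(.045,0),(0,.04)):
        v=R@(p+[dx,dy,0])+np.ravel(i["tvec"]); r=atan2(hypot(v[0],v[1]),v[2]); k=i["mtx"]; f=k[0,0]*r/hypot(v[0],v[1])
        u=np.array([[int(round(k[0,2]+f*v[0])),int(round(k[1,2]+f*v[1]))]]); print((cloud("wrist",i,d,u)[0]*1000).round(1),end=" ")
    print()
for p in D:
    for h in(.005,.08): print(manip.solve_ik(tcp([p[0],p[1],h],Q15,OFF).tolist(),Q15.tolist()))
for x,z in((-110,45),(-22,45),(-22,79)): print(manip.solve_ik(tcp(c2w([x,0,z]),Q15,OFF).tolist(),Q15.tolist()))
E
```

```text
[[ 0.4731 -0.1589  0.011 ]
 [ 0.5829 -0.3073  0.011 ]
 [ 0.6202 -0.1517  0.011 ]]
[ 472.4 -158.8   10.7] [ 520.8 -163.6    2.5] [ 473.9 -123.3    2.3] 
[ 582.1 -306.5   12. ] [ 633.2 -317.     1.5] [ 587.1 -275.1    1.6] 
[ 620.7 -153.    10.6] [ 669.8 -156.8    1.6] [ 625.4 -115.9    1. ] 
None
[  0.88754534  15.85448905 -40.25449764   4.4366688  -19.0119904
 -99.59383812]
[-14.98520369  34.6852125  -16.37293182  -6.44564663 -24.30828837
 -74.1797509 ]
[-14.94211271  28.6825991  -13.89836898  -4.8810308  -32.74214928
 -75.99145205]
[   1.38253415   33.00262019  -24.66017598    5.23665487  -17.48643591
 -100.87266598]
[  1.42278581  26.67478155 -20.8362612    3.41456905 -27.61248857
 -98.94208998]
None
[  28.30453313   25.45671784  -39.56929238   33.74115377  -14.70344952
 -154.96942841]
[  29.8682334    22.67731133  -34.94426644   23.52868198  -21.58338126
 -145.68800778]
```

```bash
python3 - <<'E'
from h import *
D=[[.4725,-.158],[.5825,-.307],[.62,-.1515]]
def ok(p,q):
    s=manip.solve_ik(tcp(p,q,OFF).tolist(),q.tolist()); return "None" if s is None else "/".join(f"{a:.0f}" for a in np.array(s)[[0,3,4,5]])
print("current",np.round(manip.read_joint_pos()))
for t in (0,5,10,15):
    print("T",t,"shelf",[(x,z,ok(c2w([x,0,z]),tilt(t))) for x in(-22,-65) for z in(43,61,79)])
    for p in D: print("   ",p,[(dy,ok([*p,.006],tilt(t,YC+dy))) for dy in(-90,-45,0,45,90)])
f=Rn.from_euler("z",180,degrees=True)
def tup(th,yaw=YC): return (Rn.from_euler("xyz",tilt(th,yaw),degrees=True)*f).as_euler("xyz",degrees=True)
for t in (30,40,45):
    print("UP",t,"shelf",[(x,z,ok(c2w([x,0,z]),tup(t,YC+e))) for x in(-22,-65) for z in(43,79) for e in (0,8)])
    for p in D: print("   ",p,[(dy,ok([*p,.006],tup(t,YC+dy))) for dy in(-90,-45,0,45,90)])
E
```

```text
current [  28.    8.  -10.   -0.  -71. -117.]
T 0 shelf [(-22, 43, '27/0/-42/-122'), (-22, 61, '27/0/-44/-122'), (-22, 79, '27/0/-46/-122'), (-65, 43, '29/0/-39/-124'), (-65, 61, '29/0/-41/-124'), (-65, 79, '29/0/-44/-124')]
    [0.4725, -0.158] [(-90, '-0/0/-30/176'), (-45, '-0/-0/-30/-140'), (0, '0/0/-30/-95'), (45, '1/0/-30/-50'), (90, '1/0/-30/-5')]
    [0.5825, -0.307] [(-90, '-14/0/-43/-171'), (-45, '-14/-0/-43/-126'), (0, '-14/0/-43/-81'), (45, '-13/0/-43/-36'), (90, '-13/0/-43/9')]
    [0.62, -0.1515] [(-90, '0/0/-41/175'), (-45, '0/-0/-42/-140'), (0, '1/0/-42/-95'), (45, '1/0/-42/-51'), (90, '1/0/-41/-6')]
T 5 shelf [(-22, 43, '28/5/-34/-127'), (-22, 61, '28/5/-36/-127'), (-22, 79, '28/4/-39/-126'), (-65, 43, '31/6/-31/-130'), (-65, 61, '31/5/-34/-130'), (-65, 79, '31/5/-36/-129')]
    [0.4725, -0.158] [(-90, '2/11/-26/163'), (-45, '2/11/-22/-151'), (0, '0/1/-23/-96'), (45, '-2/-7/-28/-42'), (90, '-3/-9/-34/5')]
    [0.5825, -0.307] [(-90, 'None'), (-45, '-13/5/-35/-131'), (0, '-14/-1/-37/-80'), (45, '-15/-6/-42/-30'), (90, '-16/-7/-47/16')]
    [0.62, -0.1515] [(-90, '3/8/-
[... 2397 characters left out ...]
4'), (90, '-19/-41/-72/-146')]
UP 45 shelf [(-22, 43, '-4/-180/-33/-90'), (-22, 43, '-8/-163/-27/-98'), (-22, 79, '-4/-180/-26/-90'), (-22, 79, '-7/-156/-18/-105'), (-65, 43, '-4/-180/-38/-90'), (-65, 43, '-9/-164/-32/-95'), (-65, 79, '-4/-180/-30/-90'), (-65, 79, '-8/-159/-23/-101')]
    [0.4725, -0.158] [(-90, '11/72/-46/-87'), (-45, 'None'), (0, '-45/-122/-32/-112'), (45, '-35/-69/-47/-140'), (90, '-27/-44/-71/-132')]
    [0.5825, -0.307] [(-90, '-7/81/-46/-74'), (-45, 'None'), (0, '-37/-87/-22/-159'), (45, '-38/-57/-55/-155'), (90, '-33/-39/-86/-139')]
    [0.62, -0.1515] [(-90, '12/60/-52/-70'), (-45, 'None'), (0, '-27/-116/-17/-137'), (45, '-25/-66/-45/-156'), (90, '-21/-44/-76/-143')]
```

```bash
cat >> h.py <<'E'
Q10=tilt(10); QP=tilt(10,YC+45); OFF=np.array([.004,0,.0625]); PADZ=.0015
def pick(p):
    c=[p[0],p[1],PADZ+.005]
    manip.move_ptp(tcp(np.add(c,[0,0,.08]),QP,OFF).tolist(),QP.tolist())
    hit=manip.move_straight(tcp(c,QP,OFF).tolist(),feed=.08,contact_N=8)
    manip.grab(40); w=manip.read_width()
    print("pick hit",hit,"width",round(w,4),"force",np.round(manip.read_contact_force(),1))
    manip.move_straight(tcp(np.add(c,[0,0,.10]),QP,OFF).tolist(),feed=.12)
    return w
E
python3 - <<'E'
from h import *
pick([.4726,-.1585])
c,n,a,im=held()
print("held top centre",c,"n",n,"area",a,"tool coords",Rn.from_euler("xyz",manip.read_orientation(),degrees=True).inv().apply(c-manip.read_ee_pos()),manip.read_width(),manip.read_t())
cv2.imwrite("pics/w3.png",cv2.convertScaleAbs(cv2.resize(im[:,:,::-1],(640,480)),alpha=1.5))
E
```

```text
pick hit False width 0.0522 force [-1.5  0.4  6.3]
held top centre [ 0.46868709 -0.16002408  0.11052142] n [0.29564317 0.2507165  0.92181145] area 1612 tool coords [0.00666468 0.00089358 0.05704706] 0.05206613057295592 15.4
```

View pics/w3.png

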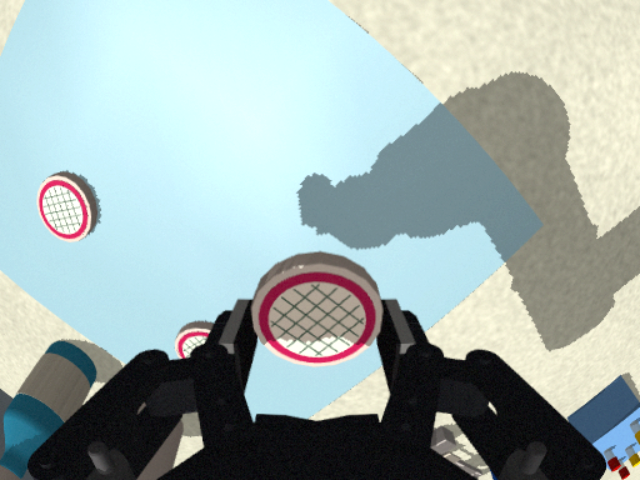

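The dish is held, but its face leans forward about 20°. The image shows it caught at the back edge of the pads, with its widest line at row 315 and the pad edge near 300. I'll set it down, regrasp it centred on the pads and look again.

```bash
sed -i 's/OFF=np.array(\[.004,0,.0625\]); PADZ/OFF=np.array([-.001,0,.0625]); PADZ/' h.py
cat >> h.py <<'E'
def setdown():
    p=np.array(manip.read_ee_pos()); hit=manip.move_straight((p-[0,0,.098]).tolist(),feed=.08,contact_N=4)
    manip.open_gripper(); manip.move_straight(p.tolist(),feed=.15); return hit
def report():
    c,n,a,im=held(); T=Rn.from_euler("xyz",manip.read_orientation(),degrees=True).inv()
    print("held c",c.round(4),"n in tool",T.apply(n).round(3),"tilt",np.degrees(np.arccos(n[2])).round(1),"area",a,"tool",T.apply(c-manip.read_ee_pos()).round(4),"w",round(manip.read_width(),4),"t",manip.read_t())
    return c,n,im
E
python3 - <<'E'
from h import *
print(setdown()); 
D=dishes(); print(D.round(4))
p=min(D,key=lambda q:np.hypot(*(q[:2]-[.4726,-.1585])))
pick(p); c,n,im=report()
cv2.imwrite("pics/w4.png",cv2.convertScaleAbs(cv2.resize(im[:,:,::-1],(640,480)),alpha=1.5))
E
```

```text
True
[[ 0.5816 -0.3072  0.011 ]
 [ 0.47   -0.1586  0.011 ]
 [ 0.6188 -0.1525  0.011 ]]
pick hit False width 0.0522 force [-1.  -0.4  9.6]
held c [ 0.4668 -0.1595  0.1102] n in tool [-0.541  0.002 -0.841] tilt 22.8 area 1494 tool [0.0007 0.0009 0.0574] w 0.0519 t 20.7583
```

View pics/w4.png

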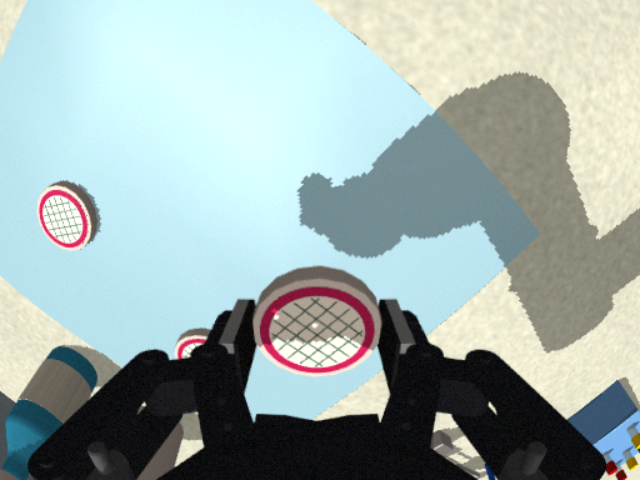

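```bash
python3 - <<'E'
from h import *
im,d,i=snap("wrist"); c,n,a,_=held()
K=i["mtx"]; print(d[235:305:5,253].round(4).tolist())
uv=np.array([[253,r] for r in range(235,305,5)]); X=cloud("wrist",i,d,uv); print((X[:,2]*1000).round(1))
m=red(im,60); b=max(blobs(m[:, :],30),key=lambda b:b[1]); q=np.argwhere(b[2])[:,::-1]
print(q.min(0),q.max(0)); P=onplane("wrist",i,q,.1105)*1000; print(cv2.fitEllipse(cv2.convexHull(np.float32(P[:,:2]))))
im,d,i=snap("scene"); m=pink(im); print([(c.round(),a,cv2.fitEllipse(max(cv2.findContours(mm.astype(np.uint8),0,2)[0],key=len))) for c,a,mm in blobs(m,40)])
cv2.imwrite("pics/s4.png",cv2.convertScaleAbs(cv2.resize(im[140:300,120:280,::-1],(600,600),interpolation=cv2.INTER_CUBIC),alpha=1.5))
E
```

```text
[0.13910000026226044, 0.13989999890327454, 0.14110000431537628, 0.1428000032901764, 0.1446000039577484, 0.14650000631809235, 0.14730000495910645, 0.14839999377727509, 0.1500999927520752, 0.15109999477863312, 0.1535000056028366, 0.15649999678134918, 0.15800000727176666, 0.1607999950647354]
[108.5 109.  109.1 108.9 108.6 108.3 108.9 109.3 109.2 109.7 109.2 108.3
 108.6 108. ]
[208 230] [299 297]
((468.2990417480469, -158.21865844726562), (45.72425079345703, 46.10186004638672), 40.847286224365234)
[(array([307., 148.]), np.int32(85), ((306.68292236328125, 148.13201904296875), (7.667724609375, 13.202031135559082), 44.344024658203125)), (array([239., 249.]), np.int32(73), ((239.1688995361328, 248.93014526367188), (12.393280982971191, 17.534442901611328), 87.43175506591797)), (array([190., 281.]), np.int32(91), ((189.45863342285156, 281.0440368652344), (14.326528549194336, 19.30799674987793), 77.88868713378906))]
```

View pics/s4.png

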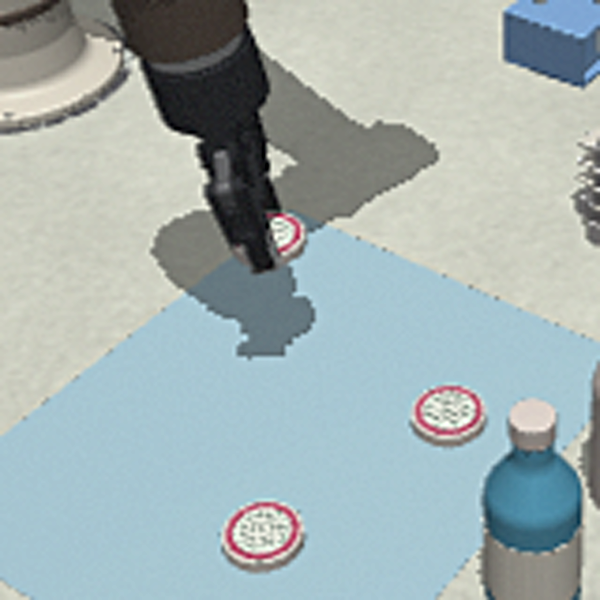

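The scene crop shows the held dish level, at about (280,235). The flat height profile (108–110 mm) and the round ring after projection (46x46) agree, so the SVD normal was corrupted by outliers and I'll drop it. On to placing, which re-measures the dish in hand before entry.

```bash
cat >> h.py <<'E'
def held2():
    im,d,i=snap("wrist"); m=red(im,60); m[:,:130]=0; m[:,380:]=0; m[:190]=0
    b=max(blobs(m,30),key=lambda b:b[1]); cn=max(cv2.findContours(b[2].astype(np.uint8),0,2)[0],key=len)
    e=cv2.fitEllipse(cn); msk=cv2.ellipse(np.zeros_like(m),(e[0],(e[1][0]*.8,e[1][1]*.8),e[2]),1,-1)
    z=np.median(cloud("wrist",i,d,np.argwhere(msk)[:,::-1])[:,2])
    P=onplane("wrist",i,cn[:,0],z); f=cv2.fitEllipse(np.float32(P[:,:2]*1000))
    print("in hand: top z",round(z*1000,1),"ring axes",np.round(f[1],1),"area",b[1],"w",round(manip.read_width(),4))
    return np.array([f[0][0]/1000,f[0][1]/1000,z]),im
def place_pre(zs):
    manip.move_ptp(tcp(c2w([-80,0,zs+65]),Q10,OFF).tolist(),Q10.tolist())
    manip.move_straight(tcp(c2w([-70,0,zs+8]),Q10,OFF).tolist(),feed=.12)
    c,im=held2(); L=w2c(c); print("dish carrier",L.round(1),"want top",zs+12.5)
    return L,im
def shift(dx,dy,dz,feed=.05,contact=None):
    p=np.array(manip.read_ee_pos())+RC.apply(np.array([dx,dy,dz])/1000)
    return manip.move_straight(p.tolist(),feed=feed,contact_N=contact)
def place(zs,L):
    shift(0,-L[1],zs+12.5-L[2]); h=shift(-24-L[0],0,0,.05,5); print("fwd hit",h,w2c(manip.read_ee_pos()).round(1))
    if h: return False
    print("down hit",shift(0,0,-4,.02,2)); manip.open_gripper(); shift(-60,0,0,.12); return True
E
python3 - <<'E'
from h import *
L,im=place_pre(38)
if abs(L[2]-51)<5: print(place(38,L),manip.read_t(),np.round(manip.read_contact_force(),1))
im,d,i=snap("wrist"); cv2.imwrite("pics/w5.png",cv2.convertScaleAbs(cv2.resize(im[:,:,::-1],(640,480)),alpha=1.5))
E
```

```text
in hand: top z 49.8 ring axes [46.1 46.2] area 1484 w 0.0519
dish carrier [-69.8   0.6  49.8] want top 50.5
fwd hit False [-35.6  -0.4 109.6]
down hit True
True 25.7917 [ 0.3 -0.4 -0.9]
```

View pics/w5.png

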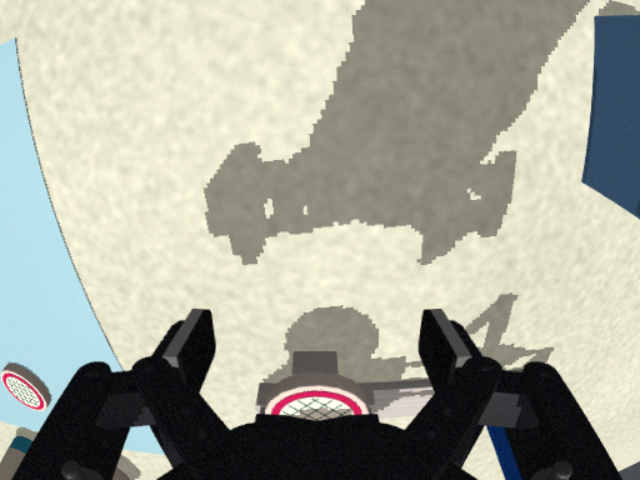

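The dish lies on the shelf-2 tongue with its ring at (317,405), centred, and both fingers are clear. Next I close the gripper and push it home.

```bash
cat >> h.py <<'E'
TIP=np.array([-.011,0,.073])
def push(zs):
    manip.grab(40)
    manip.move_straight(tcp(c2w([-75,0,zs+5]),Q10,TIP).tolist(),feed=.12)
    manip.move_straight(tcp(c2w([-56,0,zs+5]),Q10,TIP).tolist(),feed=.08)
    h=manip.move_straight(tcp(c2w([-25.5,0,zs+5]),Q10,TIP).tolist(),feed=.03,contact_N=4)
    T=Rn.from_euler("xyz",manip.read_orientation(),degrees=True)
    print("push hit",h,"vertex",w2c(np.array(manip.read_ee_pos())+T.apply(TIP)).round(1),np.round(manip.read_contact_force(),1))
    shift(-50,0,0,.12); shift(-15,0,60,.15); manip.open_gripper()
E
python3 - <<'E'
from h import *
push(38); print(manip.read_t())
D=dishes("top",box=(.3,.85,-.5,.05)); print(D.round(4))
manip.move_ptp([0.50,0.0,0.34],down(180)); print(dishes().round(4))
im,d,i=snap("wrist"); cv2.imwrite("pics/w6.png",cv2.convertScaleAbs(cv2.resize(im[130:330,200:460,::-1],(780,600)),alpha=1.5))
E
```

```text
push hit False vertex [-25.7  -0.   43. ] [-0.4  0.2  0.6]
30.3333
[[ 0.6204 -0.1519  0.011 ]
 [ 0.5829 -0.3075  0.011 ]]
[[ 0.5825 -0.3072  0.011 ]
 [ 0.6199 -0.1519  0.011 ]]
```

View pics/w6.png

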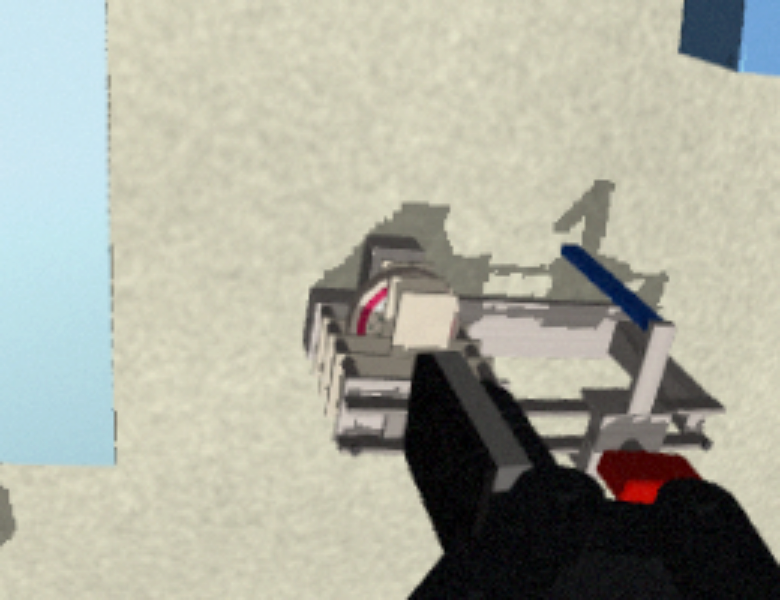

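The dish is in shelf 2, but the push ended without contact, so it may be a little short of home. I'll push again until contact.

```bash
sed -i 's/c2w(\[-25.5,0,zs+5\])/c2w([-17,0,zs+5])/' h.py
python3 - <<'E'
from h import *
im,d,i=snap("wrist"); print(w2c(onplane("wrist",i,[[336.7,219.3]],.048)[0]).round(1))
manip.move_ptp(tcp(c2w([-80,0,103]),Q10,TIP).tolist(),Q10.tolist())
push(38); print(manip.read_t())
manip.move_ptp([0.50,0.0,0.34],down(180)); im,d,i=snap("wrist")
cv2.imwrite("pics/w7.png",cv2.convertScaleAbs(cv2.resize(im[190:270,290:390,::-1],(750,600)),alpha=1.5))
E
```

```text
[-28.3  -2.2  48. ]
push hit True vertex [-24.9  -0.5  42.3] [-0.4 -0.1  0.8]
36.9
```

View pics/w7.png

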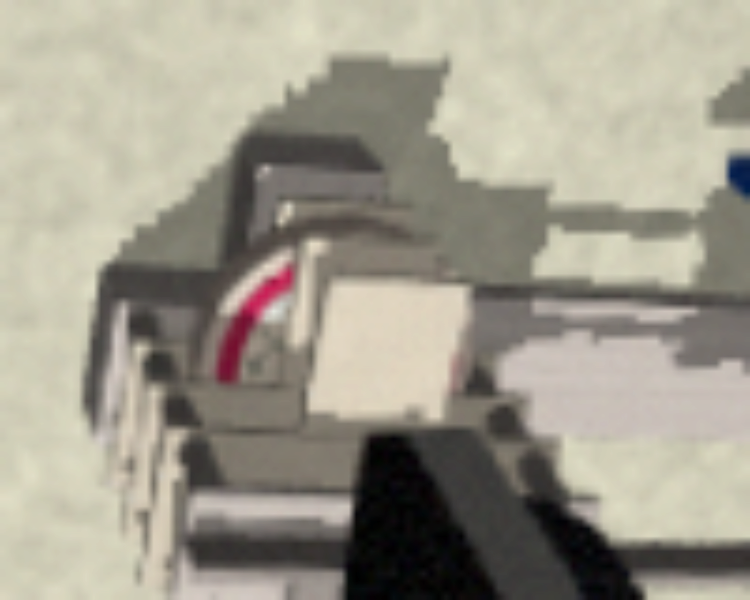

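The second push stopped on contact. The dish's front edge was at x ≈ -28.3 mm before it, and the tool went 0.8 mm further, so the dish is home on shelf 2. Next dish to shelf 3.

```bash
cat > one.py <<'E'
import sys
from h import *
zs,near=float(sys.argv[1]),np.float64(sys.argv[2].split(","))
D=dishes(); print(D.round(4)); p=min(D,key=lambda q:np.hypot(*(q[:2]-near)))
assert pick(p)>.045
L,im=place_pre(zs)
cv2.imwrite(f"pics/h{int(zs)}.png",im[:,:,::-1])
if abs(L[2]-zs-12)<6 and abs(L[1])<10 and manip.read_width()>.045 and place(zs,L): push(zs)
manip.move_ptp([0.50,0.0,0.34],down(180)); im,d,i=snap("wrist")
cv2.imwrite(f"pics/a{int(zs)}.png",cv2.convertScaleAbs(cv2.resize(im[190:270,290:390,::-1],(750,600)),alpha=1.5))
print(dishes().round(4),manip.read_t())
E
python3 one.py 56 .62,-.152
```

```text
[[ 0.5827 -0.3072  0.011 ]
 [ 0.6199 -0.152   0.011 ]]
pick hit False width 0.0521 force [-0.6  0.2  5.2]
in hand: top z 67.6 ring axes [46.1 46.2] area 1498 w 0.0521
dish carrier [-70.4   0.6  67.6] want top 68.5
fwd hit False [-34.9  -0.4 127.7]
down hit True
push hit True vertex [-25.   -0.5  60.3] [ 0.5 -0.5  0.9]
[[ 0.5827 -0.3071  0.011 ]] 51.5167
```

```bash
python3 one.py 74 .5827,-.3071
```

```text
[[ 0.5828 -0.307   0.011 ]]
pick hit False width 0.0521 force [-1.3 -0.4  5.7]
in hand: top z 85.6 ring axes [46.2 46.3] area 1527 w 0.0522
dish carrier [-71.    0.6  85.6] want top 86.5
fwd hit False [-34.4  -0.4 145.7]
down hit True
push hit True vertex [-24.7  -0.9  78.1] [0.  0.1 0.8]
[] 65.7083
```

```bash
python3 - <<'E'
from h import *
for p,q in (((.44,.10,.26),tilt(8)),((.46,.10,.26),tilt(4)),((.46,.11,.28),down(180))):
    try: manip.move_ptp(list(p),list(q)); break
    except manip.IKError: print("no",p)
im,d,i=snap("wrist","w8raw"); np.savez("pics/w8.npz",im=im,d=d,**i)
cv2.imwrite("pics/w8.png",cv2.convertScaleAbs(cv2.resize(im[190:310,150:310,::-1],(800,600)),alpha=1.5)); print(dishes("top",box=(.3,.85,-.5,.05)))
v,u=np.mgrid[150:330,150:350]; uv=np.c_[u.ravel(),v.ravel()]; L=w2c(cloud("wrist",i,d,uv))
for z in (48,66,84):
    s=(abs(L[:,2]-z+5)<4)&(abs(L[:,1])<24)&(L[:,0]>-60)&(L[:,0]<-10)
    # front wall of dish: x^2+y^2=27^2 about centre (cx,cy)
    from scipy.optimize import least_squares
    A=L[s]; A=A[np.hypot(A[:,0],A[:,1])>20]
    r=least_squares(lambda c:np.hypot(A[:,0]-c[0],A[:,1]-c[1])-27,[0,0],loss="soft_l1"); print(z,len(A),r.x.round(1),np.median(abs(r.fun)).round(2))
E
```

```text
[]
48 165 [0.3 1.6] 0.35
66 181 [1.3 0.6] 0.44
84 202 [1.4 0.3] 0.34
```

View pics/w8.png

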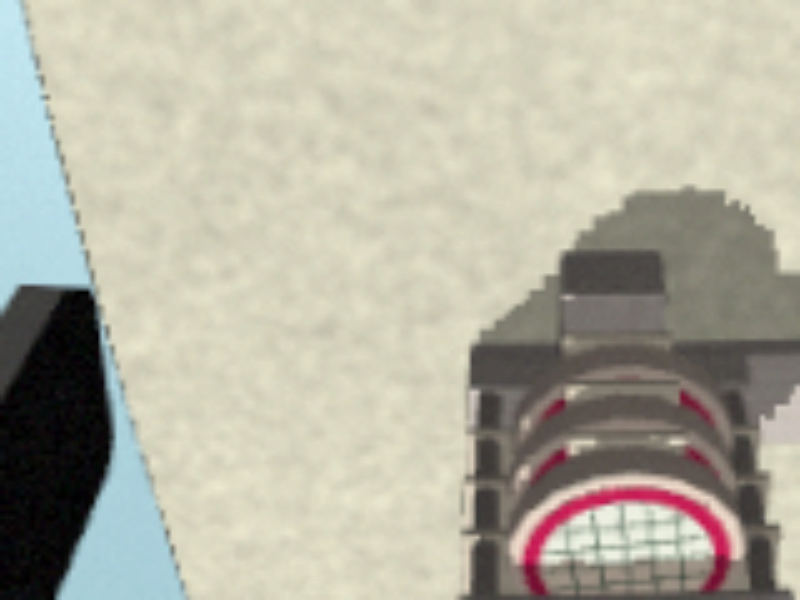

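All three dishes sit seated and level in shelves 2–4 (the stack at (630,350–550) in the crop). The fitted centres are within 1.6 mm of home. Now I bring the keeper back and tighten the knob.

```bash
python3 - <<'E'
from h import *
k1=c2w([20.3,88.7,146]); q=down(-100)
manip.move_ptp(pinch(k1+[0,0,.07]),q)
print(manip.move_straight(pinch(k1),feed=.08,contact_N=15))
manip.grab(60); print("w",manip.read_width())
h=manip.move_straight(pinch(c2w([20,-3,146])),feed=.06,contact_N=12)
print("slid",h,w2c(manip.read_ee_pos()).round(1),np.round(manip.read_contact_force(),1),manip.read_width())
y=w2c(manip.read_ee_pos())[1]
if y<6:
    k=c2w([20,max(y,-.5)*.5,146]); hit=False
    for a in (-120,-140,-160,180,176):
        manip.move_straight(pinch(k),down(a),feed=.1)
        print(a,np.round(manip.read_contact_force(),1),np.round(manip.read_wrist_torque(),2),round(manip.read_width(),4))
    manip.open_gripper(); p=np.array(manip.read_ee_pos()); manip.move_straight((p+[0,0,.09]).tolist())
    manip.move_ptp([0.54,0.13,0.36],down(180))
    im,d,i=snap("wrist"); cv2.imwrite("pics/w9.png",cv2.convertScaleAbs(cv2.resize(im[:,:,::-1],(640,480)),alpha=1.5))
    m=np.argwhere(red(im,80))[:,::-1]; L=w2c(cloud("wrist",i,d,m)); s=(abs(L[:,2]-157)<4)&(L[:,0]>-15)&(L[:,0]<60)
    print("wing in carrier",s.sum(),cv2.minAreaRect(np.float32(L[s,:2])),manip.read_t())
E
```

```text
False
w 0.011008546546519645
slid False [ 20.8  -1.7 200.2] [ 5.1  7.6 -1. ] 0.011246775567503291
-120 [ 5.4 -0.1 -0.4] [-0.07 -1.48 -0.21] 0.0111
-140 [ 5.2 -0.8  0.2] [-0.05 -1.48 -0.12] 0.0109
-160 [ 5.   0.  -0.5] [-0.03 -1.51 -0.13] 0.0111
180 [ 4.8 -0.7  0.2] [-0.01 -1.49 -0.12] 0.0108
176 [ 5.7 -0.2  0.4] [ 0.04 -1.48 -0.18] 0.011
wing in carrier 374 ((20.588455200195312, -0.06567525863647461), (43.290103912353516, 11.633218765258789), 0.9625415802001953) 75.4917
```

View pics/w9.png

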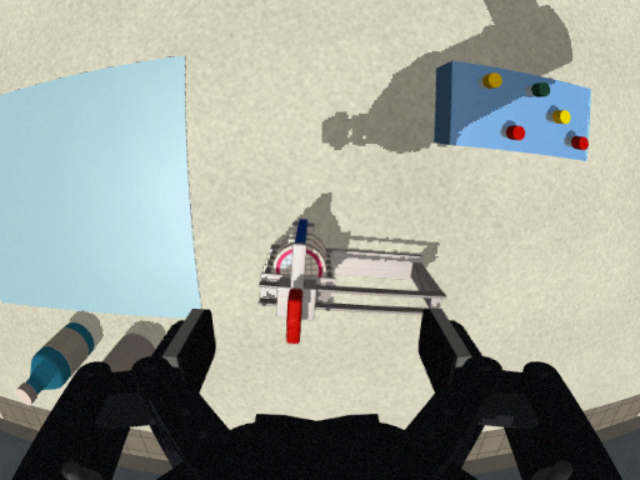

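The keeper bar stands in front of the dishes (bar at (302,232)). The wing at (294,315) is within 1° of tight, all dishes are in and the robot is clear.

```bash
python3 -c "
from cell import manip
print(manip.hand_in())"
```

```text
the job is handed in; nothing more can be done
None
```

The job is handed in: all three dishes are home on shelves 2–4 (fitted centres within 1.6 mm), the keeper is back at its stop with the knob about 1° from tight, and the bottles and rack were left alone; the judge's result was not shown.

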